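# Load the sample lift and hold it at the top of its cam

## Robot

A 7-joint arm with a two-finger parallel gripper is mounted at the origin on the work surface. World frame = base frame: x ahead of the robot, y to its left, z up, the work surface at z = 0. Lengths are in m, angles in rad, forces in N, time in s.
With the tool pointing down it reaches from about 0.4 to 0.85 m from the base axis. Payload 4.5 kg.
Tool frame: the origin (TCP) lies at the very end of the fingers, on their centre line; the grasp point (between the pads) lies 19 mm behind it (r.grip_point_offset is the distance from the TCP to the grasp point, in m); z points along the fingers, y is the line along which they close (so a half turn about z gives the same grasp; the last joint's range is limited). The gripper opens to 88 mm and grips with 3 to 60 N. Pads are 18 mm wide; open, the fingers measure 123 mm over their backs; the gripper's body (75 mm by 187 mm) begins 45 mm behind the grasp point.
Start: joints at [1.333, 0.689, -0.195, 1.565, 0.157, 0.902, -0.215], TCP at [0.168, -0.602, 0.239] pointing down, gripper open.
Joint ranges: [-3.01, 3.01], [-0.46, 2.08], [-1.47, 1.51], [0.13, 2.56], [-1, 4.14], [0.04, 2.09], [-2.66, 2.66]. Speed limits (rad/s): [2.57, 2.57, 3.14, 3.14, 3.14, 3.14, 3.14].

## Interface

Orientations are given as a unit quaternion [x, y, z, w].
In Python, from plant import r gives the robot as it stands.
- The arm moves only by the tool carry_out, never from a script. Its argument "rows" is a list of rows, each a list of 3 entries, a list of its own where there are three numbers: the shift along the tool's x, y, z in cm, then the turn, a rotation vector about the tool's x, y, z in degrees, then the closure, from 0 (fully open) to 1 (shut). A call has 1 to 12 rows; each row is the pose to reach, as a shift and turn from the pose commanded when the call began, along the tool's axes at that moment; what a row does not reach only later rows make up. A row lasts 1/10 s, in which the tool goes at most 50 mm and 8.59 degrees, less where a joint would pass 70% of its speed; a pose out of reach is approached as far as the arm can. A call with a gripper value outside its range is refused whole. The fingers move at their own pace and stop on an object; "newtons" is the grip in N (left out, the last holds). Time passes only in rows, so rows that repeat a pose let the fingers close. It gives the time, the measured TCP pose, the force, the opening and the grip force at its end, in the units of the state.
- r.get_state(): the state, without advancing time (a new reading comes with each control period).
- r.snapshot(name): name is "scene" or "side" or "wrist"; returns a dict with "image" (384x512x3 uint8, red, green, blue), "fx", "fy", "cx", "cy" (pixels), "pose" (4x4, takes a point from camera to world coordinates). Camera axes: x right, y up, looking along -z (the intrinsics and any distortion apply to the point x, -y, -z); pixel columns grow to the right and rows downward; lengths in m; the calibration is good to about 2 mm. A picture is of the moment at which its call begins. There is no depth.
- r.finish_job(): hands the job in; it is judged then, once.
The state is a dict: "clock": time; "q": joint angles; "qd": joint speeds; "joint_torque": joint torques, N m; "tool_pos": TCP position; "eef_rot": TCP orientation; "contact_force": force on the tool from outside, world axes, zero at the start; "moment": the same for the moment, N m; "opening": opening from 0.0 (shut) to 1.0 (fully open); "finger_force": force on a finger pad.
Only numpy, scipy, OpenCV 4.12 (cv2) and the standard library are available. Lean on these libraries where they do the work, as an engineer would, in place of code of your own. Each camera call takes 0.05 s, during which the arm holds its last target. There are 200 camera calls.

## Task

Load the sample lift for the autosampler: stand both amber vials upright in the green compartment of its tray and lay the steel sample tube in the white compartment. Then, with the tray loaded, swing the red-handled cam lever up until it stands straight up and the tray is at its highest point, and finish while still holding the lever there with the gripper - it springs back if let go. Leave the clear vial and everything else on the bench where it is.

Things in the scene. Friction and masses are not known exactly. Their poses are not given: they have to be found in the camera images.
- vial_a_mid (a point): amber glass vial with an aluminium cap, standing upright on the bench: a cylinder 23 mm across and 50 mm tall (the top 10 mm is the cap, 21 mm across), about 35 g. The point is its centre, 25 mm above its foot; z up its axis.
- vial_b_mid (a point): the second amber vial, the same as the first.
- steel_tube_mid (a point): steel sample tube lying on the bench, 90 mm long along its x axis: a round tube 10 mm across with square brass end caps (14 mm square, 14 mm long), about 45 g; it does not roll. The point is its centre, 7 mm above what it lies on.
- green_floor (a point): centre of the floor of the green compartment (lined and edged green) on the lift tray, the tray's left half (+y of the lift). The compartment is 124 mm along the lift's x by 94 mm along its y inside, with walls 15 mm high and 4 mm thick. Axes: those of the lift (z up). The floor is 82 mm above the bench with the tray down and rises with it.
- white_floor (a point): centre of the floor of the white compartment, the same size, the tray's right half (-y of the lift).
- cam_lift: the cam lift, fixed to the bench: aluminium base 180 mm (x) by 240 mm (y), with the two-compartment tray over it (132 by 200 mm) carried by brass eccentric cams. Origin: centre of the base's underside; its x axis points away from the robot (yawed up to about 15 degrees), y to the left, z up.
- cam_lever (a joint): angle of the cam lever, rad: 0 = lever level, its handle towards the robot (-x of the lift), where a spring and the tray's weight hold it; it grows as the handle swings up and over; 1.571 = lever straight up, where the tray is highest; on past that the tray sinks again, end stop at 2.2. It springs back to 0 when released; holding it takes about 3 N at the handle.
- lift_tray (a joint): height of the tray above its lowest position, m: 0 down, 0.020 at the cam's highest point (0.020 times the sine of the lever angle).
- handle_mid (a point): the lever's red round handle bar, 16 mm across and 85 mm long, lying level along the lift's y axis on the lift's right (-y) side, beyond the steel lever arm, whose near face is 45 mm from the bar's middle. The point is the middle of the bar, 110 mm from the lever's axis; the bar's outer end is free. At rest it is 50 mm above the bench. Its y axis runs along the bar; it turns with the lever.
- lever_pivot (a point): point on the lever's turning axis (which runs along the lift's y axis, 50 mm above the bench) in the plane in which the middle of the red bar swings; with the lever straight up the bar's middle is 110 mm directly above this point.
- clear_vial_mid (a point): bystander: clear vial with a blue cap, the size of the amber ones; stays where it is. The point is its centre, 25 mm above the bench.
- beaker: bystander: glass beaker, 70 mm across, 90 mm tall; origin at its foot.
- wash_bottle: bystander: white wash bottle with a red cap, 68 mm across, 170 mm tall; origin at its foot.
- cap_jar: bystander: clear jar with a blue lid, 56 mm across, 60 mm tall; origin at its foot.
- calculator: bystander: black desk calculator 150 by 100 by 18 mm; origin at the centre of its underside.

How it is judged:
By the outcome, as a careful person would: the job done as asked, in the order asked, and still so for the second after the job is handed in, while the arm keeps its last pose, push and grip.
It also fails if it takes over 72 s, if anything falls off the work surface, if the arm or the gripper's body presses on something with over 40 N, if the wrist force passes 120 N, or if a joint passes its speed limit or range.

## Working session

There is one attempt and no reset: what is moved stays moved. The work goes in short steps, Python scripts to look and compute and a tool call to move; the robot and the scene stay as the last step left them, time stands still between calls to the robot, and variables do not carry over. Pictures are saved under pics/ and viewed, at most 10 in all, crops included, and the job is handed in when it is done.

Besides the shell and the picture viewer there is one more tool, called after "Emit:" as a command line: name --argument value ..., lists and objects as JSON in quotes. carry_out: Moves the arm, as the interface text tells. Its arguments: {"type":"object","properties":{"rows":{"type":"array"},"newtons":{"type":"number"}},"required":["rows"]}

```bash
ls; mkdir -p pics
python3 - <<'E'
from plant import r
import cv2,numpy as np
for n in("scene","side"):
    s=r.snapshot(n);cv2.imwrite(f"pics/{n}0.png",cv2.resize(s["image"][:,:,::-1],(800,600),interpolation=cv2.INTER_CUBIC))
    print({k:(np.round(v,4).tolist() if k!="image" else 0) for k,v in s.items()})
print(r.get_state())
E
```

```text
pics
{'image': 0, 'fx': 373.304, 'fy': 373.304, 'cx': 258.3178, 'cy': 195.2889, 'pose': [[-0.7793, -0.3268, 0.5347, 1.0218], [0.6267, -0.4111, 0.662, 0.6868], [0.0035, 0.851, 0.5252, 0.5638], [0.0, 0.0, 0.0, 1.0]]}
{'image': 0, 'fx': 431.7488, 'fy': 431.7488, 'cx': 251.2889, 'cy': 199.6432, 'pose': [[-0.973, 0.1175, -0.1986, 0.3082], [-0.2297, -0.5751, 0.7852, 0.9553], [-0.0219, 0.8096, 0.5866, 0.7361], [0.0, 0.0, 0.0, 1.0]]}
{'clock': 0.1, 'q': array([ 1.33281814,  0.68991678, -0.19452342,  1.56623175,  0.15728665,
        0.90253689, -0.21510225]), 'qd': array([-0.00236323, -0.00247718, -0.00069001, -0.002938  , -0.00094847,
        0.00210265,  0.00124159]), 'joint_torque': array([-1.98702117e-03, -5.28499246e+01, -1.27093982e+00, -1.53837419e+01,
       -5.25136746e-02,  1.99934999e-03,  5.26840745e-05]), 'tool_pos': array([ 0.16758286, -0.60151192,  0.23798214]), 'eef_rot': array([ 9.90776355e-01,  1.35504575e-01, -1.72117214e-04, -8.33840399e-04]), 'contact_force': array([ 0.66881544, -0.13558178, -0.48057527]), 'moment': array([-0.01411757,  0.02547759,  0.00802611]), 'finger_force': 0.0, 'opening': 1.0029502548284501}
```

View pics/scene0.png

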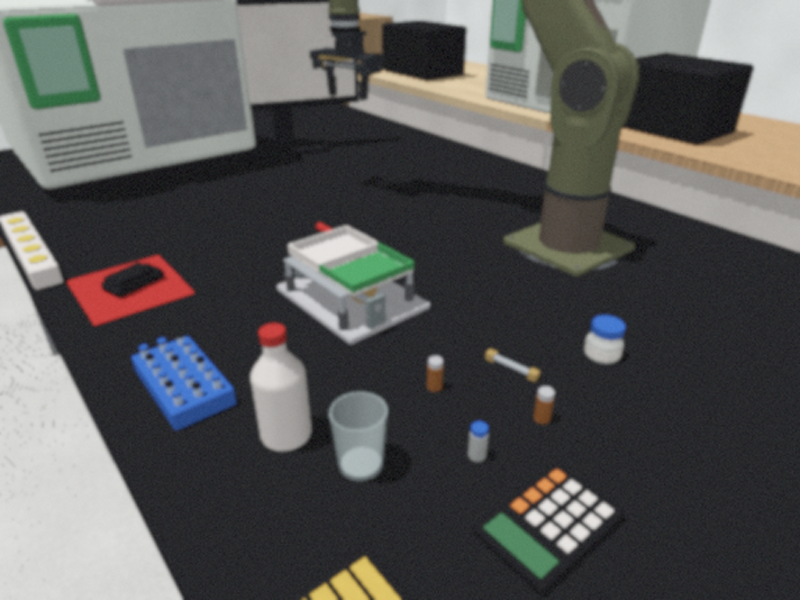

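View pics/side0.png

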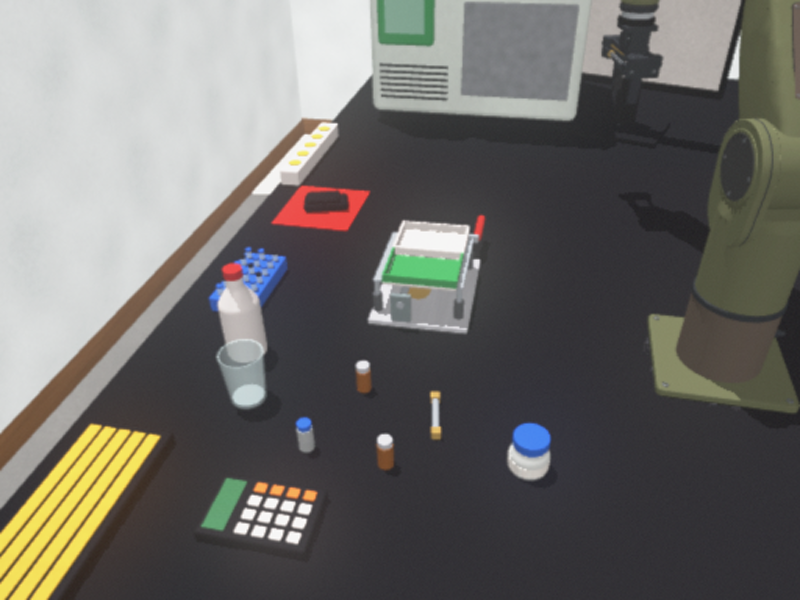

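The scene view shows the amber vials at (435,375) and (544,407), the tube from (491,355) to (534,374), and the lift at (350,280). The side view shows the vials at (364,378) and (386,454), the tube from (435,396) to (436,434), and the handle at (480,228).

```bash
cat > h.py <<'E'
import numpy as np,cv2
from plant import r
from scipy.spatial.transform import Rotation as R
K={"scene":(373.304,258.3178,195.2889),"side":(431.7488,251.2889,199.6432)}
def ray(s,u,v):  # pixel in original image
    d=np.array([(u-s["cx"])/s["fx"],-(v-s["cy"])/s["fy"],-1]);P=np.array(s["pose"]);return P[:3,3],P[:3,:3]@d
def onz(s,u,v,z):
    o,d=ray(s,u,v);return o+d*(z-o[2])/d[2]
def tri(a,b):
    A=np.zeros((3,3));y=np.zeros(3)
    for o,d in(a,b):
        d=d/np.linalg.norm(d);M=np.eye(3)-np.outer(d,d);A+=M;y+=M@o
    return np.linalg.solve(A,y)
def proj(s,p):
    P=np.array(s["pose"]);c=P[:3,:3].T@(np.asarray(p)-P[:3,3]);return np.array([s["cx"]-s["fx"]*c[0]/c[2],s["cy"]+s["fy"]*c[1]/c[2]])
def pose():
    st=r.get_state();return st["tool_pos"],R.from_quat(st["eef_rot"])
def shift(p):  # world TCP target -> cm in tool axes
    t,q=pose();return np.round(q.inv().apply(np.array(p)-t)*100,2)
E
python3 - <<'E'
from h import *
S={n:r.snapshot(n) for n in K}
k=1.5625
pts=dict(v1=((435,374.5),(363.5,378),.025),v2=((544.5,407),(385.5,454),.025),clear=((478.5,443),(305.5,438),.025),
t1=((491,355),(435,396),.007),t2=((534,374),(436,434),.007),
gN=((413,263),(463,258),.097), gl=((343,293),(463,286),0))
for n,(a,b,z) in pts.items():
    A=ray(S["scene"],a[0]/k,a[1]/k);B=ray(S["side"],b[0]/k,b[1]/k)
    print(n,tri(A,B).round(3),onz(S["scene"],a[0]/k,a[1]/k,z).round(3),onz(S["side"],b[0]/k,b[1]/k,z).round(3))
for n,p,z in[("base",(371,321),.0),("base",(465,329),.0),("tray",(384,282),.097),("tray",(461,284),.097),("tray",(404,223),.097),("tray",(470,227),.097),("handle",(481,218),.05),("handle",(477,264),.05)]:
    print(n,onz(S["side"],p[0]/k,p[1]/k,z).round(3))
im=S["side"]["image"][125:225,225:325,::-1];cv2.imwrite("pics/c1.png",cv2.resize(im,(600,600),interpolation=cv2.INTER_CUBIC))
E
```

```text
v1 [0.555 0.183 0.021] [0.559 0.188 0.025] [0.553 0.186 0.025]
v2 [0.482 0.331 0.02 ] [0.489 0.335 0.025] [0.481 0.334 0.025]
clear [0.603 0.323 0.019] [0.608 0.327 0.025] [0.601 0.328 0.025]
t1 [0.438 0.187 0.006] [0.441 0.19  0.007] [0.438 0.185 0.007]
t2 [0.422 0.263 0.005] [0.425 0.265 0.007] [0.422 0.264 0.007]
gN [ 0.433 -0.026  0.107] [0.447 0.001 0.097] [ 0.438 -0.087  0.097]
gl [ 0.453 -0.224 -0.06 ] [ 0.511 -0.13   0.   ] [ 0.442 -0.142  0.   ]
base [0.59  0.005 0.   ]
base [ 0.418 -0.005  0.   ]
tray [0.559 0.017 0.097]
tray [ 0.429 -0.003  0.097]
tray [ 0.571 -0.196  0.097]
tray [ 0.442 -0.204  0.097]
handle [ 0.434 -0.333  0.05 ]
handle [ 0.418 -0.148  0.05 ]
```

View pics/c1.png

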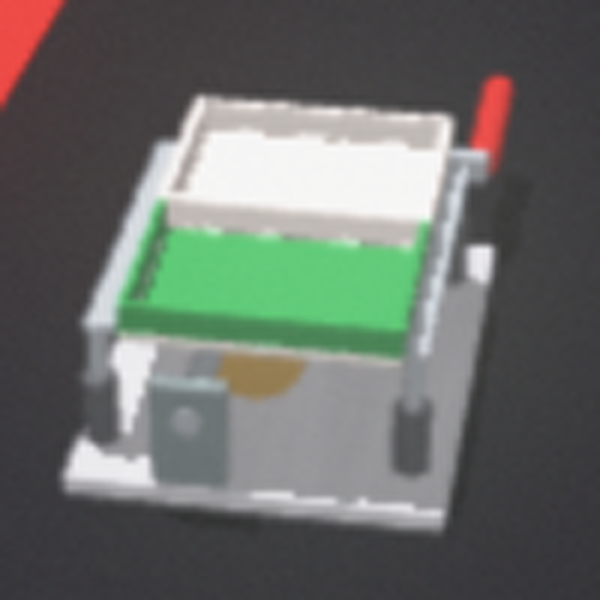

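Crop: tray rim corners are at (118,308), (408,328), (200,97) and (453,118), base corners at (65,488), (442,527) and (493,248), and the handle runs from (500,85) to (488,170).

Run:
```python
from h import *
from scipy.optimize import least_squares
S=r.snapshot("side")
obs=[((118,306),(.066,.1,.097)),((408,328),(-.066,.1,.097)),((200,97),(.066,-.1,.097)),((453,118),(-.066,-.1,.097)),((65,490),(.09,.12,0)),((442,530),(-.09,.12,0))]
W=lambda x,p:np.array([x[0],x[1],0])+R.from_euler('z',x[2]).apply(p)
f=lambda x:np.concatenate([proj(S,W(x,p))-np.array([225+u/6,125+v/6]) for (u,v),p in obs])
o=least_squares(f,[.5,-.09,0]);print(o.x.round(4),(o.fun*6).round(0))
x=o.x
for n,p in dict(green=(0,.049,.082),white=(0,-.049,.082)).items():print(n,W(x,p).round(3))
for uv in((500,85),(488,170)):
    w=onz(S,225+uv[0]/6,125+uv[1]/6,.056);print(R.from_euler('z',-x[2]).apply(w-[x[0],x[1],0]).round(3))
```

```text
[ 0.5059 -0.1088  0.0314] [-1. -4. -2.  1. -1. -1.  1. -3.  0.  3.  3.  3.]
green [ 0.504 -0.06   0.082]
white [ 0.507 -0.158  0.082]
[-0.081 -0.214  0.056]
[-0.084 -0.119  0.056]
```

Emit:
carry_out --rows '[[[58,-65,-2],[0,0,14],0],[[58,-65,-2],[0,0,14],0],[[58,-65,-2],[0,0,14],0],[[58,-65,-2],[0,0,14],0],[[58,-65,-2],[0,0,14],0],[[58,-65,-2],[0,0,14],0],[[58,-65,-2],[0,0,14],0],[[58,-65,-2],[0,0,14],0],[[58,-65,-2],[0,0,14],0],[[58,-65,-2],[0,0,14],0],[[58,-65,-2],[0,0,14],0],[[58,-65,-2],[0,0,14],0]]'

```text
clock: 1.45
tool_pos: [0.433, -0.0618, 0.2527]
eef_rot: [1.0, 0.014, 0.0, 0.0]
contact_force: [-0.9, 0.4, -0.6]
opening: 1.001
finger_force: 0.0
```

Run:
```python
from h import *
t,q=pose();print(t,q.as_matrix().round(3),shift([.555,.184,.22]),r.get_state()["q"].round(2))
s=r.snapshot("wrist");cv2.imwrite("pics/w1.png",cv2.resize(s["image"][:,:,::-1],(800,600),interpolation=cv2.INTER_CUBIC))
```

```text
[ 0.43304564 -0.06175534  0.2527257 ] [[ 1.     0.027  0.001]
 [ 0.027 -1.    -0.   ]
 [ 0.001  0.    -1.   ]] [ 12.86 -24.23   3.27] [ 0.09  0.43 -0.08  2.09  0.06  0.62 -1.57]
```

View pics/w1.png

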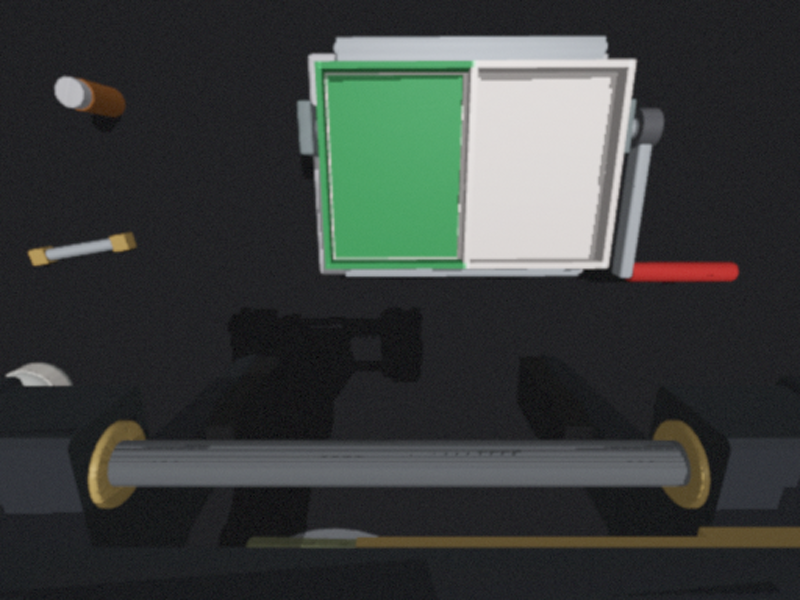

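The wrist view shows the tray rim corners at (316,62), (635,60), (608,268) and (322,272). The handle runs from (632,272) to (738,272), the hub is at (650,125), vial 1's cap is at (70,91), and the tube runs from (40,256) to (123,241).

Run:
```python
from h import *
from scipy.optimize import least_squares
s=r.snapshot("wrist");k=1.5625
W=lambda x,p:np.array([x[0],x[1],0])+R.from_euler('z',x[2]).apply(p)
obs=[((316,62),(.066,.1,.097)),((635,60),(.066,-.1,.097)),((608,268),(-.066,-.1,.097)),((322,271),(-.066,.1,.097))]
f=lambda x:np.concatenate([proj(s,W(x,p))-np.array(uv)/k for uv,p in obs])
o=least_squares(f,[.5,-.1,0]);x=o.x;print(x.round(4),o.fun.round(1))
L=lambda w:R.from_euler('z',-x[2]).apply(w-[x[0],x[1],0]).round(3)
for uv in((632,272),(738,272)):
    w=onz(s,uv[0]/k,uv[1]/k,.05);print("handle",w.round(3),L(w))
w=onz(s,650/k,125/k,.05);print("hub",w.round(3),L(w))
for n,uv,z in[("v1cap",(70,91),.05),("t",(40,256),.009),("t",(123,241),.009)]:print(n,onz(s,uv[0]/k,uv[1]/k,z).round(4))
print(np.round(s["pose"],3), shift([.555,.184,.22]))
```

```text
[ 0.5125 -0.0946  0.0464] [-1.6  0.   0.5  0.2 -0.2  0.7  1.5 -0.9]
handle [ 0.441 -0.241  0.05 ] [-0.079 -0.143  0.05 ]
handle [ 0.444 -0.327  0.05 ] [-0.079 -0.229  0.05 ]
hub [ 0.552 -0.233  0.05 ] [ 0.033 -0.14   0.05 ]
v1cap [0.5572 0.1963 0.05  ]
t [0.4234 0.2758 0.009 ]
t [0.4405 0.1983 0.009 ]
[[ 0.043  0.959  0.281  0.51 ]
 [-0.999  0.043  0.007 -0.049]
 [-0.006 -0.281  0.96   0.399]
 [ 0.     0.     0.     1.   ]] [ 12.84 -23.46   3.44]
```

Emit:
carry_out --rows '[[[12.8,-23.5,3],[0,0,0],0],[[12.8,-23.5,8],[0,0,0],0],[[12.8,-23.5,13.4],[0,0,0],0],[[12.8,-23.5,13.4],[0,0,0],0],[[12.8,-23.5,13.4],[0,0,0],0],[[12.8,-23.5,13.4],[0,0,0],0],[[12.8,-23.5,13.4],[0,0,0],0],[[12.8,-23.5,13.4],[0,0,0],0],[[12.8,-23.5,13.4],[0,0,0],0]]'

```text
clock: 2.45
tool_pos: [0.5538, 0.1726, 0.119]
eef_rot: [1.0, 0.013, -0.0, 0.001]
contact_force: [-0.2, -0.8, 0.8]
opening: 0.998
finger_force: 0.0
```

Run:
```python
from h import *
s=r.snapshot("wrist");s=r.snapshot("wrist");cv2.imwrite("pics/w2.png",cv2.resize(s["image"][:,:,::-1],(800,600),interpolation=cv2.INTER_CUBIC))
t,q=pose();print(t)
k=1.5625
p=np.array(s["pose"]);np.save("w2.npy",p)
for z in(0,.025,.05):print(z,proj(s,[t[0],t[1],z])*k)
print("tip",proj(s,t)*k, s["fx"])
```

```text
[0.55407689 0.17243848 0.11956886]
0 [398.56857568 290.53527255]
0.025 [398.634812   302.06824324]
0.05 [398.71507853 316.04413104]
tip [399.06532099 377.02782719] 278.6021075016704
```

View pics/w2.png

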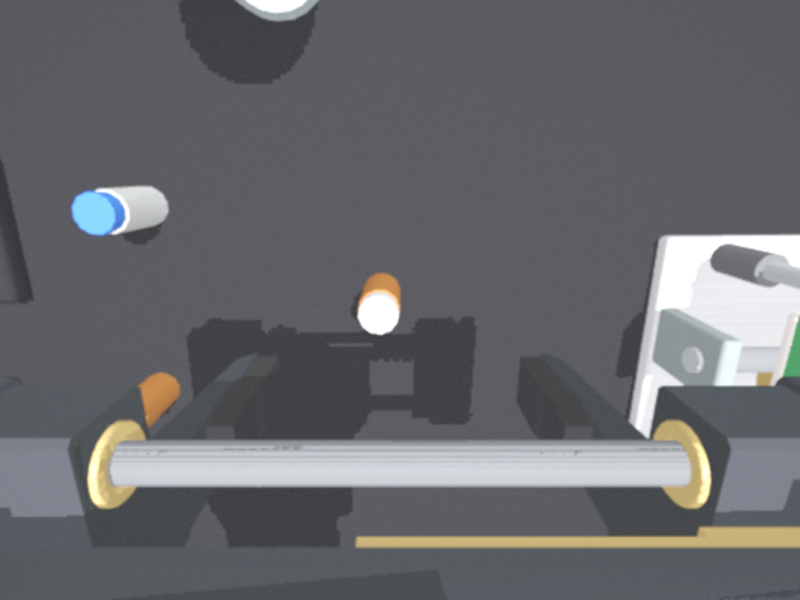

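Vial 1's cap is centred at (379,311), about 4 mm left of the TCP line. The clear vial is at (97,213).

Run:
```python
from h import *
s=r.snapshot("wrist");k=1.5625
w=onz(s,379/k,311/k,.05);print(w.round(4),pose()[0])
w[2]=.012;print(shift(w),(pose()[1]*R.from_quat([1,0,0,0]).inv()).as_rotvec(True))
```

```text
[0.5567 0.1829 0.05  ] [0.55415175 0.17275383 0.11961184]
[ 0.26 -1.01 10.76] [-0.03760324 -0.06818696  1.42907704]
```

Emit:
carry_out --rows '[[[0.3,-1,0],[0,0,0],0],[[0.3,-1,4],[0,0,0],0],[[0.3,-1,8],[0,0,0],0],[[0.3,-1,10.3],[0,0,0],0],[[0.3,-1,10.7],[0,0,0],0],[[0.3,-1,10.7],[0,0,0],0.4],[[0.3,-1,10.7],[0,0,0],1],[[0.3,-1,10.7],[0,0,0],1],[[0.3,-1,10.7],[0,0,0],1],[[0.3,-1,10.7],[0,0,0],1],[[0.3,-1,10.7],[0,0,0],1],[[0.3,-1,10.7],[0,0,0],1]]' --newtons 15

```text
clock: 3.8
tool_pos: [0.5566, 0.1848, 0.0116]
eef_rot: [1.0, 0.014, 0.0, -0.0]
contact_force: [0.5, 0.4, -0.5]
opening: 0.39
finger_force: 0.0
```

Emit:
carry_out --rows '[[[0,0,0],[0,0,0],1],[[0,0,0],[0,0,0],1],[[0,0,0],[0,0,0],1],[[0,0,-4],[0,0,0],1],[[0,0,-8],[0,0,0],1],[[0,0,-12],[0,0,0],1],[[0,0,-15],[0,0,0],1],[[-2.4,5,-15],[0,0,0],1],[[-2.4,10,-15],[0,0,0],1],[[-2.4,15,-15],[0,0,0],1],[[-2.4,20,-15],[0,0,0],1],[[-2.4,23.7,-15],[0,0,0],1]]'

```text
clock: 5.0
tool_pos: [0.5386, -0.056, 0.1615]
eef_rot: [1.0, 0.013, -0.0, 0.001]
contact_force: [0.2, -0.5, -1.1]
opening: 0.25
finger_force: 15.0
```

Emit:
carry_out --rows '[[[0,0,0],[0,0,0],1],[[0,0,0],[0,0,0],1]]'

```text
clock: 5.2
tool_pos: [0.5389, -0.0539, 0.1614]
eef_rot: [1.0, 0.012, -0.0, 0.0]
contact_force: [-0.2, 0.9, -0.5]
opening: 0.257
finger_force: 15.0
```

Run:
```python
from h import *
s=r.snapshot("wrist");cv2.imwrite("pics/w3.png",cv2.resize(s["image"][:,:,::-1],(800,600),interpolation=cv2.INTER_CUBIC))
t,q=pose();print(t,r.get_state()["opening"],r.get_state()["finger_force"])
```

```text
[ 0.53906053 -0.05186245  0.16141813] 0.2532990221809869 15.000105667859316
```

View pics/w3.png

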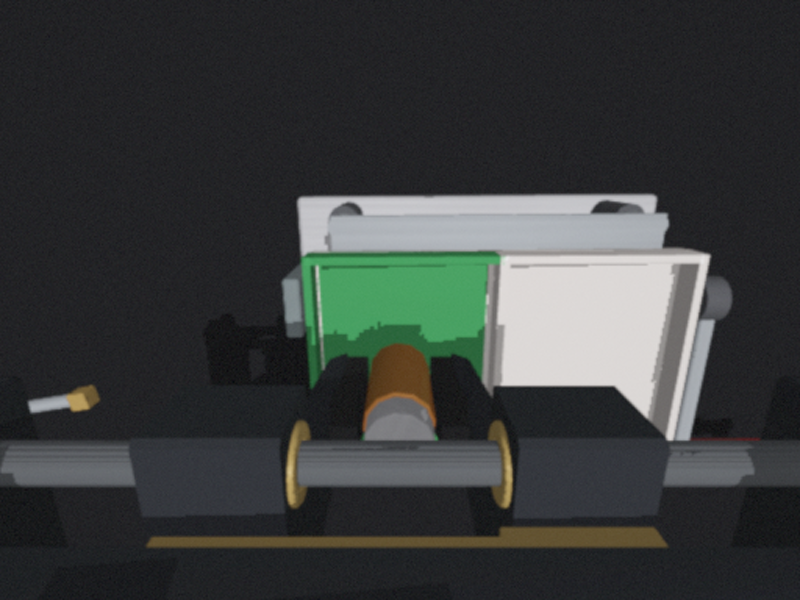

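The vial is held upright at (400,390). The far rim corners are at (303,257) and (708,256), and the divider is at (497,257).

Run:
```python
from h import *
s=r.snapshot("wrist");k=1.5625
a,b,c=[onz(s,u/k,v/k,.097) for u,v in((303,256),(708,255),(498,256))]
print(a.round(4),b.round(4),c.round(4),np.linalg.norm(a-b),np.arctan2(*(a-b)[:2][::-1])*57.3-90)
m=(a+b)/2;e=(a-b)/np.linalg.norm(a-b);x=np.array([e[1],-e[0],0]);print("centre",m-x*.066)
h=onz(s,716/k,298/k,.05);print("hub",h)
t=m-x*(.066-.03)+e*.049;t[2]=.0955;print(t,shift(t))
```

```text
[ 0.5703 -0.004   0.097 ] [ 0.5765 -0.201   0.097 ] [ 0.573 -0.099  0.097] 0.19709027292142223 1.8139867062809856
centre [ 0.50742755 -0.10461799  0.097     ]
hub [ 0.54217903 -0.24615114  0.05      ]
[ 0.53586732 -0.05469626  0.0955    ] [-0.34  0.38  6.59]
```

Emit:
carry_out --rows '[[[-0.3,0.3,3],[0,0,0],1],[[-0.3,0.3,5],[0,0,0],1],[[-0.3,0.3,6.2],[0,0,0],1],[[-0.3,0.3,6.7],[0,0,0],1],[[-0.3,0.3,6.7],[0,0,0],1],[[-0.3,0.3,6.7],[0,0,0],0.6],[[-0.3,0.3,6.7],[0,0,0],0.6],[[-0.3,0.3,6.7],[0,0,0],0.6],[[-0.3,0.3,6.7],[0,0,0],0.6],[[-0.3,0.3,2.7],[0,0,0],0.6],[[-0.3,0.3,-1.3],[0,0,0],0.5],[[-0.3,0.3,-3],[0,0,0],0]]'

```text
clock: 6.5
tool_pos: [0.5378, -0.0561, 0.1948]
eef_rot: [1.0, 0.014, 0.003, 0.0]
contact_force: [-0.2, 0.5, 0.4]
opening: 0.558
finger_force: 0.0
```

Emit:
carry_out --rows '[[[-4.4,-39,0],[0,0,0],0],[[-4.4,-39,0],[0,0,0],0],[[-4.4,-39,0],[0,0,0],0],[[-4.4,-39,0],[0,0,0],0],[[-4.4,-39,0],[0,0,0],0],[[-4.4,-39,2],[0,0,0],0],[[-4.4,-39,5],[0,0,0],0],[[-4.4,-39,7.5],[0,0,0],0],[[-4.4,-39,7.5],[0,0,0],0],[[-4.4,-39,7.5],[0,0,0],0],[[-4.4,-39,7.5],[0,0,0],0],[[-4.4,-39,7.5],[0,0,0],0]]'

```text
clock: 7.7
tool_pos: [0.4833, 0.3303, 0.1178]
eef_rot: [1.0, 0.012, 0.001, 0.0]
contact_force: [-0.3, 0.1, 0.1]
opening: 1.001
finger_force: 0.0
```

Run:
```python
from h import *
s=r.snapshot("wrist");s=r.snapshot("wrist");cv2.imwrite("pics/w4.png",cv2.resize(s["image"][:,:,::-1],(800,600),interpolation=cv2.INTER_CUBIC))
t,q=pose();print(t)
# amber/white cap blob near expected position
k=1;u,v=proj(s,[t[0],t[1],.05]);print(u*1.5625,v*1.5625)
g=cv2.cvtColor(s["image"],cv2.COLOR_RGB2HSV);m=((g[...,2]>150)&(g[...,1]<60)).astype(np.uint8);m[265:]=0
n,_,st,c=cv2.connectedComponentsWithStats(m)
for i in range(1,n):
    if st[i,4]>60:
        w=onz(s,*c[i],.05);print(c[i]*1.5625,st[i,4],w.round(4),shift([w[0],w[1],.012]))
```

```text
[0.48300509 0.33097579 0.11778451]
398.33416754736663 317.735185074857
[89.94337248 10.07760067] 298 [0.618  0.4657 0.05  ] [ 13.8  -13.14  10.61]
[134.79099026  10.63311688] 308 [0.6183 0.4466 0.05  ] [ 13.78 -11.23  10.61]
[179.29180195  10.74979708] 308 [0.6187 0.4277 0.05  ] [13.78 -9.34 10.61]
[97.61873695 54.66792797] 479 [0.6011 0.4653 0.05  ] [ 12.11 -13.14  10.6 ]
[141.04720745  54.55452128] 470 [0.6016 0.4463 0.05  ] [ 12.11 -11.25  10.6 ]
[184.77539062  55.25065104] 480 [0.6018 0.4273 0.05  ] [12.09 -9.34 10.6 ]
[416.99501812  87.31884058] 276 [0.5916 0.3253 0.05  ] [10.82  0.83 10.6 ]
[106.12331081 103.96607545] 444 [0.5813 0.4649 0.05  ] [ 10.13 -13.15  10.6 ]
[148.34851936 103.99701025] 439 [0.5817 0.4459 0.05  ] [ 10.13 -11.25  10.6 ]
[190.78543527 104.47126116] 448 [0.582  0.4268 0.05  ] [10.11 -9.34 10.6 ]
[114.15731189 151.07706311] 412 [0.5612 0.4645 0.05  ] [  8.12 -13.16  10.59]
[155.27200489 151.45553178] 409 [0.5615 0.4455 0.05  ] [  8.1  -11.26  10.59]
[196.42199017 151.52027027] 407 [0.562  0.4265 0.05  ] [ 8.1  -9.35 10.59]
[400.         316.09898589] 567 [0.4839 0.3301 0.05  ] [ 0.07  0.09 10.58]
[593.78367457 371.30926724] 232 [0.4553 0.2254 0.05  ] [-3.05 10.49 10.57]
```

View pics/w4.png

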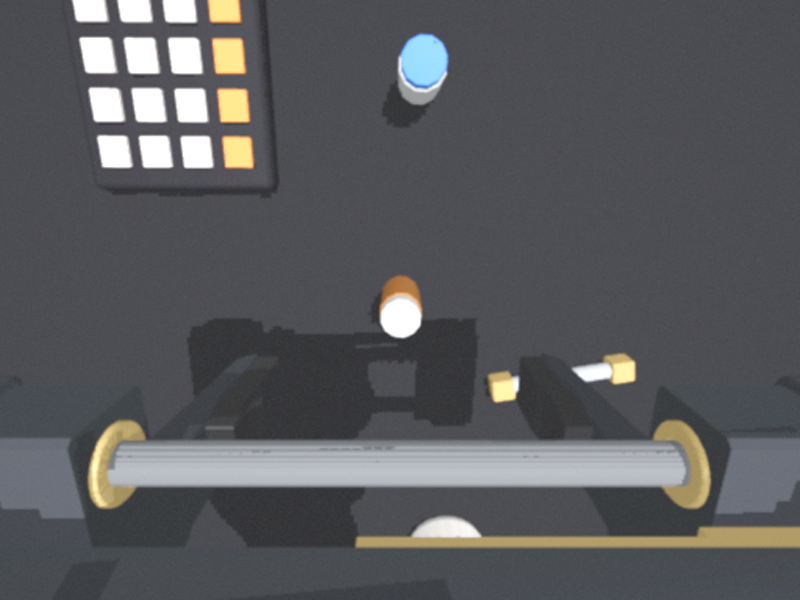

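Vial 2's cap is at (400,316), directly below the TCP, and the tube ends are at (501,387) and (620,369). Descending.

Emit:
carry_out --rows '[[[0.1,0,4],[0,0,0],0.2],[[0.1,0,8],[0,0,0],0.3],[[0.1,0,10.2],[0,0,0],0.3],[[0.1,0,10.6],[0,0,0],0.4],[[0.1,0,10.6],[0,0,0],0.5],[[0.1,0,10.6],[0,0,0],1],[[0.1,0,10.6],[0,0,0],1],[[0.1,0,10.6],[0,0,0],1],[[0.1,0,10.6],[0,0,0],1],[[0.1,0,10.6],[0,0,0],1],[[0.1,0,10.6],[0,0,0],1],[[0.1,0,10.6],[0,0,0],1]]' --newtons 15

```text
clock: 9.0
tool_pos: [0.4831, 0.333, 0.0115]
eef_rot: [1.0, 0.014, 0.001, -0.0]
contact_force: [-0.9, -1.4, 6.6]
opening: 0.256
finger_force: 15.0
```

Run:
```python
from h import *
s=r.snapshot("wrist");k=1.5625;P=np.array(s["pose"]);P[2,3]+=.106;P[0,3]-=.001;s["pose"]=P
print([onz(s,u/k,v/k,.008).round(4) for u,v in((501,387),(620,369))])
yaw=np.deg2rad(2);e=np.array([-np.sin(yaw),np.cos(yaw),0]);x=np.array([e[1],-e[0],0])
c=np.array([.508,-.104,0]);t=c+e*.049-x*.03;t[2]=.16;st=r.get_state();print(t,shift(t),st["opening"],st["finger_force"],st["tool_pos"])
```

```text
[array([0.422 , 0.2652, 0.008 ]), array([0.437 , 0.1903, 0.008 ])]
[ 0.4763082  -0.05607683  0.16      ] [ -1.72  38.87 -14.88] 0.25522903426736016 14.999911794438958 [0.48308363 0.33304481 0.01146929]
```

Emit:
carry_out --rows '[[[0,0,-4],[0,0,0],1],[[0,0,-9],[0,0,0],1],[[0,0,-13.5],[0,0,0],1],[[-1.7,4,-15],[0,0,0],1],[[-1.7,38.9,-15],[0,0,0],1],[[-1.7,38.9,-15],[0,0,0],1],[[-1.7,38.9,-15],[0,0,0],1],[[-1.7,38.9,-15],[0,0,0],1],[[-1.7,38.9,-15],[0,0,0],1],[[-1.7,38.9,-15],[0,0,0],1],[[-1.7,38.9,-15],[0,0,0],1],[[-1.7,38.9,-15],[0,0,0],1]]'

```text
clock: 10.25
tool_pos: [0.4752, -0.0659, 0.1606]
eef_rot: [1.0, 0.006, -0.0, 0.003]
contact_force: [-0.3, -0.0, -0.6]
opening: 0.255
finger_force: 15.0
```

Emit:
carry_out --rows '[[[0,0,0],[0,0,0],1],[[0,0,0],[0,0,0],1],[[0,0,0],[0,0,0],1]]'

```text
clock: 10.55
tool_pos: [0.4763, -0.0544, 0.1605]
eef_rot: [1.0, 0.016, 0.0, -0.0]
contact_force: [-0.4, 0.0, -0.8]
opening: 0.255
finger_force: 15.0
```

Run:
```python
from h import *
s=r.snapshot("wrist");cv2.imwrite("pics/w5.png",cv2.resize(s["image"][:,:,::-1],(800,600),interpolation=cv2.INTER_CUBIC))
print(pose()[0],shift([.476,-.056,.0945]))
```

```text
[ 0.47632707 -0.05453111  0.16051624] [-0.04  0.15  6.6 ]
```

View pics/w5.png

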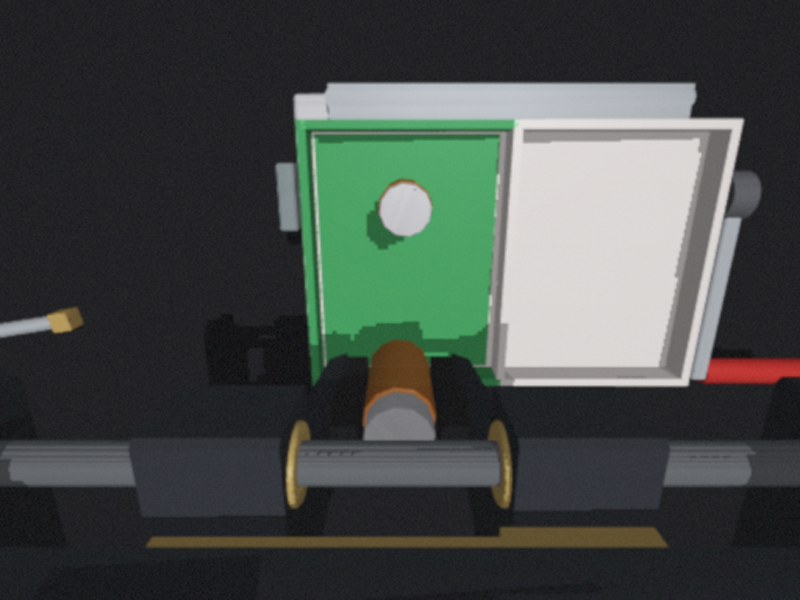

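Vial 1 stands at (405,208) in the green compartment. Rim corners are at (299,122), (741,120) and (689,384), and the red bar starts at (706,371). Setting vial 2 down.

Emit:
carry_out --rows '[[[0,0.1,3],[0,0,0],1],[[0,0.1,5],[0,0,0],1],[[0,0.1,6.2],[0,0,0],1],[[0,0.1,6.7],[0,0,0],1],[[0,0.1,6.7],[0,0,0],1],[[0,0.1,6.7],[0,0,0],0.6],[[0,0.1,6.7],[0,0,0],0.6],[[0,0.1,6.7],[0,0,0],0.6],[[0,0.1,6.7],[0,0,0],0.6],[[0,0.1,2.7],[0,0,0],0.6],[[0,0.1,-1.3],[0,0,0],0.5],[[0,0.1,-5],[0,0,0],0.5]]'

```text
clock: 11.8
tool_pos: [0.4759, -0.0576, 0.212]
eef_rot: [1.0, 0.014, -0.0, 0.0]
contact_force: [0.3, -0.7, 0.1]
opening: 0.496
finger_force: 0.0
```

Run:
```python
from h import *
s=r.snapshot("wrist");k=1.5625;P=np.array(s["pose"])
t,q=pose();print(t)
# pose at pic w5: same orientation, TCP there
P5=P.copy();P5[:3,3]+=np.array([.47633,-.05453,.16052])-t
s["pose"]=P5
from scipy.optimize import least_squares
W=lambda x,p:np.array([x[0],x[1],0])+R.from_euler('z',x[2]).apply(p)
obs=[((299,122),(.066,.1,.097)),((741,120),(.066,-.1,.097)),((689,384),(-.066,-.1,.097))]
f=lambda x:np.concatenate([proj(s,W(x,p))-np.array(uv)/k for uv,p in obs])
o=least_squares(f,[.5,-.1,0]);x=o.x;print(x.round(4),o.fun.round(1))
L=lambda w:R.from_euler('z',-x[2]).apply(w-[x[0],x[1],0]).round(4)
w=onz(s,706/k,371/k,.05);print("bar in",w.round(4),L(w)); w=onz(s,747/k,194/k,.05);print("hub",w.round(4),L(w))
T=[.4295,.2278,.13];print(shift(T))
```

```text
[ 0.47904934 -0.05775     0.21691855]
[ 0.5023 -0.1057  0.0341] [-6.9 -0.5  5.3 -1.   1.9  4.9]
bar in [ 0.4298 -0.2495  0.05  ] [-0.0773 -0.1413  0.05  ]
hub [ 0.5385 -0.2473  0.05  ] [ 0.0314 -0.1428  0.05  ]
[ -4.26 -28.69   8.63]
```

Emit:
carry_out --rows '[[[-4,-28.5,0],[0,0,-8],0],[[-4,-28.5,0],[0,0,-16],0],[[-4,-28.5,0],[0,0,-25],0],[[-4,-28.5,0],[0,0,-33],0],[[-4,-28.5,0],[0,0,-42],0],[[-4,-28.5,0],[0,0,-50],0],[[-4,-28.5,3],[0,0,-59],0],[[-4,-28.5,6],[0,0,-67],0],[[-4,-28.5,8],[0,0,-76],0],[[-4,-28.5,8],[0,0,-84],0],[[-4,-28.5,8],[0,0,-92],0],[[-4,-28.5,8],[0,0,-100],0]]'

```text
clock: 13.05
tool_pos: [0.4282, 0.2262, 0.1301]
eef_rot: [0.63, 0.777, -0.0, -0.0]
contact_force: [0.0, 0.1, -0.6]
opening: 0.998
finger_force: 0.0
```

Emit:
carry_out --rows '[[[0,0,0],[0,0,0],0],[[0,0,0],[0,0,0],0],[[0,0,0],[0,0,0],0]]'

```text
clock: 13.35
tool_pos: [0.4284, 0.2262, 0.1305]
eef_rot: [0.633, 0.774, 0.0, 0.0]
contact_force: [0.5, -0.4, -0.5]
opening: 1.003
finger_force: 0.0
```

Run:
```python
from h import *
s=r.snapshot("wrist");cv2.imwrite("pics/w6.png",cv2.resize(s["image"][:,:,::-1],(800,600),interpolation=cv2.INTER_CUBIC))
k=1.5625;print(pose()[0],pose()[1].as_matrix().round(3)[:2],r.get_state()["q"].round(2))
g=cv2.cvtColor(s["image"],cv2.COLOR_RGB2HSV);m=((g[...,2]>120)&(g[...,0]>12)&(g[...,0]<35)&(g[...,1]>70)).astype(np.uint8);m[265:]=0
n,_,st,c=cv2.connectedComponentsWithStats(m)
for i in range(1,n):
    if st[i,4]>60:
        w=onz(s,*c[i],.01);print(c[i]*k,st[i,4],w.round(4),shift([w[0],w[1],.003]))
```

```text
[0.42842904 0.2262409  0.13052316] [[-0.199  0.98   0.   ]
 [ 0.98   0.199 -0.   ]] [-0.29  0.73 -0.47  2.07  0.69  0.5  -1.08]
[769.37934028  11.17621528] 72 [0.5893 0.4174 0.01  ] [15.54 19.56 12.75]
[403.36538462 235.11800699] 143 [0.4229 0.2624 0.01  ] [ 3.66  0.18 12.75]
```

View pics/w6.png

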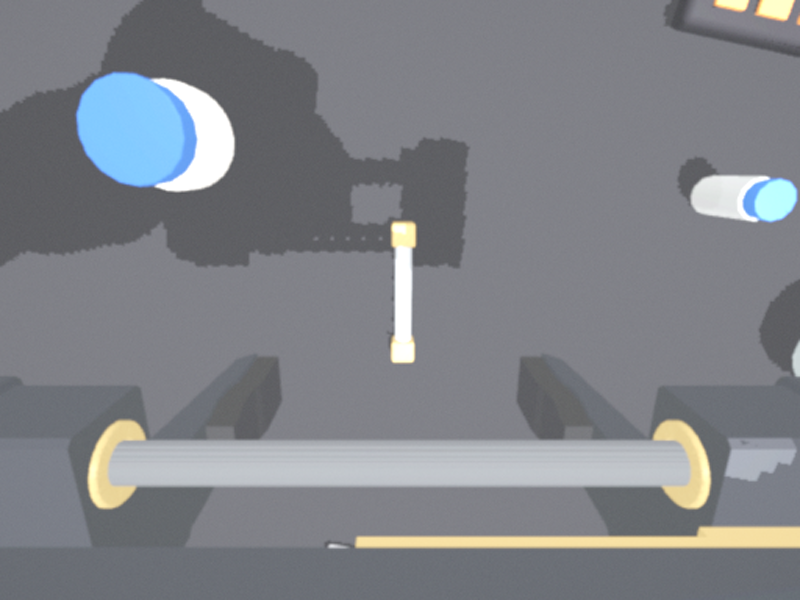

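The tube ends are at (403,235) and (402,350), aligned with the tool and centred. The jar is well clear. Descending and gripping.

Emit:
carry_out --rows '[[[-0.1,0.15,4],[0,0,0],0.3],[[-0.1,0.15,8],[0,0,0],0.4],[[-0.1,0.15,11],[0,0,0],0.5],[[-0.1,0.15,12.2],[0,0,0],0.6],[[-0.1,0.15,12.7],[0,0,0],0.6],[[-0.1,0.15,12.7],[0,0,0],0.7],[[-0.1,0.15,12.7],[0,0,0],1],[[-0.1,0.15,12.7],[0,0,0],1],[[-0.1,0.15,12.7],[0,0,0],1],[[-0.1,0.15,12.7],[0,0,0],1],[[-0.1,0.15,12.7],[0,0,0],1],[[-0.1,0.15,12.7],[0,0,0],1]]' --newtons 25

```text
clock: 14.6
tool_pos: [0.4304, 0.2257, 0.0039]
eef_rot: [0.632, 0.775, 0.0, 0.0]
contact_force: [0.2, -0.2, 6.7]
opening: 0.107
finger_force: 25.0
```

Emit:
carry_out --rows '[[[0,0,-4],[0,0,0],1],[[0,0,-9],[0,0,8],1],[[0,0,-14],[0,0,16],1],[[-3,0.2,-17],[0,0,25],1],[[-38.7,0.3,-17],[0,0,33],1],[[-38.7,0.3,-17],[0,0,42],1],[[-38.7,0.3,-17],[0,0,50],1],[[-38.7,0.3,-17],[0,0,59],1],[[-38.7,0.3,-17],[0,0,67],1],[[-38.7,0.3,-17],[0,0,76],1],[[-38.7,0.3,-17],[0,0,84],1],[[-38.7,0.3,-17],[0,0,92],1]]'

```text
clock: 15.8
tool_pos: [0.5103, -0.1616, 0.1732]
eef_rot: [0.997, 0.075, -0.0, 0.002]
contact_force: [-0.1, -0.4, -0.1]
opening: 0.102
finger_force: 25.0
```

Emit:
carry_out --rows '[[[0,0,0],[0,0,7.5],1],[[0,0,0],[0,0,7.5],1],[[0,0,0],[0,0,7.5],1],[[0,0,0],[0,0,7.5],1]]'

```text
clock: 16.2
tool_pos: [0.5105, -0.1523, 0.1734]
eef_rot: [1.0, 0.02, -0.0, -0.0]
contact_force: [0.7, -0.2, -1.6]
opening: 0.101
finger_force: 25.0
```

Run:
```python
from h import *
s=r.snapshot("wrist");cv2.imwrite("pics/w7.png",cv2.resize(s["image"][:,:,::-1],(800,600),interpolation=cv2.INTER_CUBIC))
print(pose()[0],pose()[1].as_matrix().round(3)[:2],r.get_state()["q"].round(2))
```

```text
[ 0.51052453 -0.15229121  0.17343719] [[ 0.999  0.039 -0.   ]
 [ 0.039 -0.999  0.   ]] [ 0.32  0.67 -0.19  1.91  0.21  0.59 -1.54]
```

View pics/w7.png

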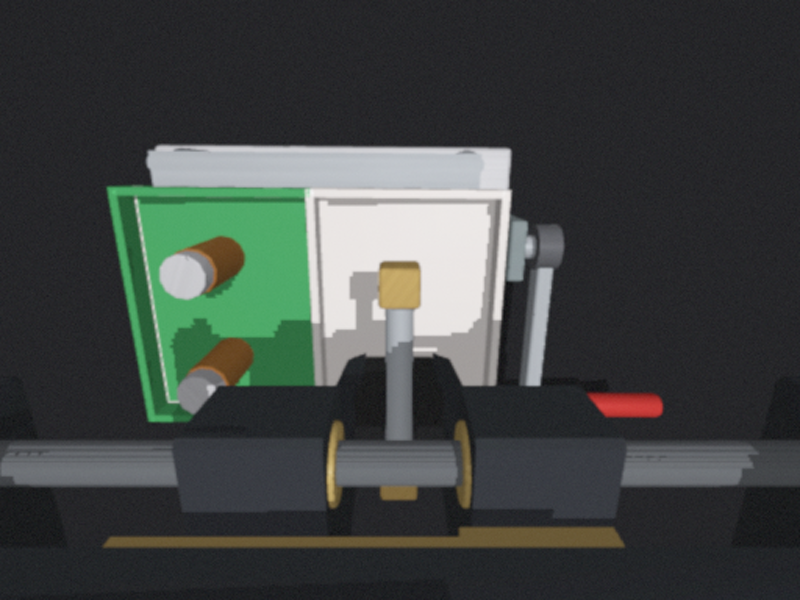

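Both vials stand in the green compartment and the tube is held over the white one. Rim corners are at (109,188), (511,191) and (149,420), the bar end is at (661,405), and the hub is at (551,246).

Run:
```python
from h import *
s=r.snapshot("wrist");k=1.5625
from scipy.optimize import least_squares
W=lambda x,p:np.array([x[0],x[1],0])+R.from_euler('z',x[2]).apply(p)
obs=[((109,187),(.066,.1,.097)),((511,190),(.066,-.1,.097)),((149,421),(-.066,.1,.097))]
f=lambda x:np.concatenate([proj(s,W(x,p))-np.array(uv)/k for uv,p in obs])
o=least_squares(f,[.5,-.1,0]);x=o.x;print(x.round(4),o.fun.round(1))
L=lambda w:R.from_euler('z',-x[2]).apply(w-[x[0],x[1],0]).round(4)
for n,uv in dict(barend=(661,405),hub=(551,246)).items():
    w=onz(s,uv[0]/k,uv[1]/k,.05);print(n,w.round(4),L(w))
c=W(x,[0,-.049,.085]);print(c,shift(c),pose()[0])
np.save("lift.npy",x)
```

```text
[ 0.5068 -0.108   0.0317] [-1.3 -0.2  1.3  0.1 -0.   0.6]
barend [ 0.4344 -0.3372  0.05  ] [-0.0796 -0.2267  0.05  ]
hub [ 0.5418 -0.2453  0.05  ] [ 0.0306 -0.1384  0.05  ]
[ 0.50835515 -0.15697033  0.085     ] [-0.24  0.45  8.85] [ 0.51056603 -0.15240441  0.17347086]
```

Emit:
carry_out --rows '[[[-0.2,0.4,4],[0,0,0],1],[[-0.2,0.4,6.5],[0,0,0],1],[[-0.2,0.4,8],[0,0,0],1],[[-0.2,0.4,8.7],[0,0,0],1],[[-0.2,0.4,8.7],[0,0,0],1],[[-0.2,0.4,8.7],[0,0,0],0.7],[[-0.2,0.4,8.7],[0,0,0],0.7],[[-0.2,0.4,8.7],[0,0,0],0.7],[[-0.2,0.4,8.7],[0,0,0],0.7],[[-0.2,0.4,4.7],[0,0,0],0.7],[[-0.2,0.4,0],[0,0,0],0.7],[[-0.2,0.4,-2],[0,0,0],0.5]]'

```text
clock: 17.5
tool_pos: [0.5104, -0.1573, 0.197]
eef_rot: [1.0, 0.018, 0.003, 0.001]
contact_force: [1.0, -0.4, -0.3]
opening: 0.364
finger_force: 0.0
```

Emit:
carry_out --rows '[[[0,0,0],[0,0,0],0.4],[[0,0,0],[0,0,0],0.4],[[0,0,0],[0,0,0],0.4]]'

```text
clock: 17.8
tool_pos: [0.5078, -0.1569, 0.1923]
eef_rot: [1.0, 0.018, -0.001, -0.0]
contact_force: [0.3, -0.5, -0.9]
opening: 0.598
finger_force: 0.0
```

Run:
```python
from h import *
x=np.load("lift.npy");w=np.array([x[0],x[1],0])+R.from_euler('z',x[2]).apply([-.0796,-.187,.13]);print(w,shift(w),pose()[0])
s=r.snapshot("wrist");cv2.imwrite("pics/w8.png",s["image"][:,:,::-1])
```

```text
[ 0.43317253 -0.29742578  0.13      ] [-7.95 13.78  6.24] [ 0.5078115  -0.15686371  0.19230975]
```

View pics/w8.png

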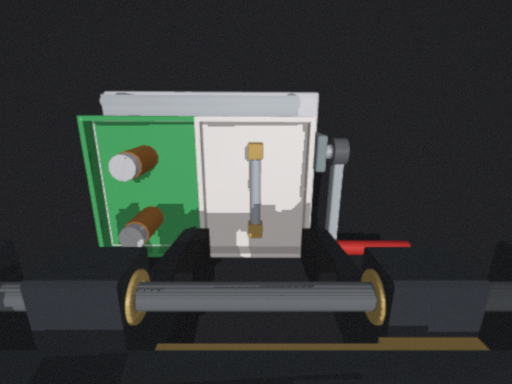

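The tube lies in the white compartment from (256,150) to (256,229) and both vials stand in the green one. I have now viewed 11 pictures, one over the limit of 10, so I will work from numbers only from here.

Emit:
carry_out --rows '[[[-8,13.8,0],[0,0,-8],0.4],[[-8,13.8,0],[0,0,-16],0.4],[[-8,13.8,0],[0,0,-24],0.4],[[-8,13.8,0],[0,0,-32],0.4],[[-8,13.8,0],[0,0,-40],0.4],[[-8,13.8,2],[0,0,-48],0.4],[[-8,13.8,4],[0,0,-56],0.4],[[-8,13.8,6],[0,0,-64],0.4],[[-8,13.8,6],[0,0,-72],0.4],[[-8,13.8,6],[0,0,-80],0.4],[[-8,13.8,6],[0,0,-88],0.4],[[-8,13.8,6],[0,0,-90],0.4]]'

```text
clock: 19.05
tool_pos: [0.4331, -0.2974, 0.1322]
eef_rot: [0.693, 0.72, 0.0, -0.001]
contact_force: [1.4, -0.2, -0.5]
opening: 0.599
finger_force: 0.0
```

Emit:
carry_out --rows '[[[0,0,0],[0,0,0],0.4],[[0,0,0],[0,0,0],0.4],[[0,0,0],[0,0,0],0.4]]'

```text
clock: 19.35
tool_pos: [0.4338, -0.2977, 0.1334]
eef_rot: [0.695, 0.719, -0.0, -0.0]
contact_force: [0.3, 0.0, -0.3]
opening: 0.597
finger_force: 0.0
```

```bash
cat > bar.py <<'E'
from h import *
s=r.snapshot("wrist");t,q=pose();print(t.round(4),q.as_matrix().round(3)[:2].tolist(),r.get_state()["q"].round(2))
g=cv2.cvtColor(s["image"],cv2.COLOR_RGB2HSV);m=(((g[...,0]<6)|(g[...,0]>174))&(g[...,1]>150)&(g[...,2]>60)).astype(np.uint8)
n,lab,st,c=cv2.connectedComponentsWithStats(m)
for i in range(1,n):
    if st[i,4]>60:
        rect=cv2.minAreaRect(np.argwhere(lab==i)[:,::-1].astype(np.float32));b=cv2.boxPoints(rect)
        print(st[i],c[i],[onz(s,*p,.05).round(4).tolist() for p in b],"mid",onz(s,*c[i],.055).round(4),shift(onz(s,*c[i],.055)))
E
python3 bar.py
```

```text
[ 0.4339 -0.2977  0.1335] [[-0.035, 0.999, -0.0], [0.999, 0.035, -0.0]] [ 0.88  0.79 -0.61  1.94  0.74  0.65 -0.18]
[ 246  142   20   99 1844] [255.27819957 190.09381779] [[0.4235, -0.2495, 0.05], [0.4389, -0.2489, 0.05], [0.4429, -0.3364, 0.05], [0.4258, -0.337, 0.05]] mid [ 0.4324 -0.2884  0.055 ] [ 0.94 -0.11  7.85]
```

Emit:
carry_out --rows '[[[0.3,-0.1,4],[0,0,0],0.4],[[0.3,-0.1,8],[0,0,0],0.4],[[0.3,-0.1,9.7],[0,0,0],0.4],[[0.3,-0.1,10.2],[0,0,0],0.4],[[0.3,-0.1,10.2],[0,0,0],0.5],[[0.3,-0.1,10.2],[0,0,0],1],[[0.3,-0.1,10.2],[0,0,0],1],[[0.3,-0.1,10.2],[0,0,0],1],[[0.3,-0.1,10.2],[0,0,0],1],[[0.3,-0.1,10.2],[0,0,0],1],[[0.3,-0.1,10.2],[0,0,0],1]]' --newtons 30

```text
clock: 20.5
tool_pos: [0.4341, -0.2951, 0.032]
eef_rot: [0.694, 0.72, 0.001, 0.001]
contact_force: [3.1, -0.8, 2.3]
opening: 0.164
finger_force: 29.9
```

Run:
```python
from h import *
s=r.get_state();print({k:np.round(s[k],4) for k in("tool_pos","eef_rot","contact_force","opening","finger_force","q")})
a=np.arange(10,91,8)
for d in np.deg2rad(np.r_[np.arange(0,91,7.5)]):print(round(np.degrees(d),1),round(11*(1-np.cos(d)),2),round(-11*np.sin(d),2))
```

```text
{'tool_pos': array([ 0.4341, -0.2951,  0.032 ]), 'eef_rot': array([6.942e-01, 7.198e-01, 7.000e-04, 1.200e-03]), 'contact_force': array([ 3.0664, -0.7875,  2.2502]), 'opening': np.float64(0.164), 'finger_force': np.float64(29.8841), 'q': array([ 0.762 ,  0.9348, -0.4231,  1.9924,  0.9428,  0.4195, -0.3613])}
0.0 0.0 -0.0
7.5 0.09 -1.44
15.0 0.37 -2.85
22.5 0.84 -4.21
30.0 1.47 -5.5
37.5 2.27 -6.7
45.0 3.22 -7.78
52.5 4.3 -8.73
60.0 5.5 -9.53
67.5 6.79 -10.16
75.0 8.15 -10.63
82.5 9.56 -10.91
90.0 11.0 -11.0
```

Emit:
carry_out --rows '[[[0,0.02,-0.7],[0,0,0],1],[[0,0.09,-1.44],[0,0,0],1],[[0,0.21,-2.15],[0,0,0],1],[[0,0.37,-2.85],[0,0,0],1],[[0,0.59,-3.54],[0,0,0],1],[[0,0.84,-4.21],[0,0,0],1],[[0,1.13,-4.87],[0,0,0],1],[[0,1.47,-5.5],[0,0,0],1],[[0,1.85,-6.11],[0,0,0],1],[[0,2.27,-6.7],[0,0,0],1],[[0,2.73,-7.26],[0,0,0],1],[[0,3.22,-7.78],[0,0,0],1]]'

```text
clock: 21.7
tool_pos: [0.4696, -0.2938, 0.1083]
eef_rot: [0.694, 0.72, 0.004, 0.003]
contact_force: [18.1, -3.7, -29.1]
opening: 0.152
finger_force: 32.1
```

Emit:
carry_out --rows '[[[0,0,0],[0,0,0],1],[[0,0,0],[0,0,0],1],[[0,0,0],[0,0,0],1]]' --newtons 12

```text
clock: 22.0
tool_pos: [0.4687, -0.2937, 0.1084]
eef_rot: [0.694, 0.72, 0.003, 0.002]
contact_force: [13.7, -2.4, -18.6]
opening: 0.163
finger_force: 13.4
```

```bash
python3 bar.py; python3 -c "
from h import *
s=r.get_state();print(s['contact_force'],s['moment'],s['opening'],s['finger_force'])"
```

```text
[ 0.4688 -0.2937  0.1084] [[-0.037, 0.999, 0.007], [0.999, 0.037, 0.002]] [ 0.82  0.85 -0.59  1.88  0.76  0.64 -0.21]
[ 239  174   35  108 3462] [255.67793183 227.79433853] [[0.4549, -0.2663, 0.05], [0.4803, -0.2654, 0.05], [0.4855, -0.3576, 0.05], [0.4569, -0.3585, 0.05]] mid [ 0.4689 -0.3073  0.055 ] [-1.37 -0.08  5.34]
[241 311  30  27 709] [255.13822285 323.05218618] [[0.4593, -0.3887, 0.05], [0.4846, -0.3879, 0.05], [0.4861, -0.4159, 0.05], [0.4599, -0.4167, 0.05]] mid [ 0.4719 -0.3966  0.055 ] [-10.3   -0.11   5.33]
[ 13.06267057  -2.93386224 -18.52905988] [-0.59167681 -2.54599389 -0.03084867] 0.16126078663459878 13.377867043018341
```

Emit:
carry_out --rows '[[[0,0.2,0.2],[0,0,0],1],[[0,0.73,-0.29],[0,0,0],1],[[0,1.27,-0.74],[0,0,0],1],[[0,1.84,-1.15],[0,0,0],1],[[0,2.43,-1.52],[0,0,0],1],[[0,3.05,-1.85],[0,0,0],1],[[0,3.69,-2.13],[0,0,0],1],[[0,4.35,-2.37],[0,0,0],1],[[0,5.02,-2.57],[0,0,0],1],[[0,5.7,-2.72],[0,0,0],1],[[0,6.4,-2.84],[0,0,0],1],[[0,7.1,-2.9],[0,0,0],1]]'

```text
clock: 23.25
tool_pos: [0.5362, -0.2913, 0.1383]
eef_rot: [0.694, 0.72, -0.0, -0.0]
contact_force: [-4.3, -2.0, -3.3]
opening: 0.165
finger_force: 12.1
```

Emit:
carry_out --rows '[[[0,0.4,0],[0,0,0],1],[[0,0.75,0],[0,0,0],1],[[0,0.75,0],[0,0,0],1],[[0,0.75,0],[0,0,0],1],[[0,0.75,0],[0,0,0],1]]' --newtons 20

```text
clock: 23.75
tool_pos: [0.5435, -0.2911, 0.1381]
eef_rot: [0.694, 0.72, -0.0, 0.0]
contact_force: [-4.7, -3.7, -2.8]
opening: 0.159
finger_force: 20.0
```

Run:
```python
from h import *
st=r.get_state();print(st['tool_pos'],st['contact_force'],st['opening'],st['finger_force'])
# tray / handle check by projecting the model into the fixed views
from scipy.optimize import least_squares
x=np.load("lift.npy")
for n in("scene","side"):
    s=r.snapshot(n);g=cv2.cvtColor(s["image"],cv2.COLOR_RGB2HSV)
    m=(((g[...,0]<6)|(g[...,0]>174))&(g[...,1]>140)&(g[...,2]>60)).astype(np.uint8)
    p=proj(s,[st['tool_pos'][0],-.2951,.16]);print(n,"expected bar mid",p)
    k,l,t,c=cv2.connectedComponentsWithStats(m)
    for i in range(1,k):
        if t[i,4]>8 and np.hypot(*(c[i]-p))<25:print(t[i],c[i])
    for nm,lo,hi in(("amber",(8,120,60),(18,255,255)),("green",(60,120,60),(75,255,255)),("brass",(18,70,100),(30,255,255))):
        mm=cv2.inRange(g,lo,hi);k,l,t,c=cv2.connectedComponentsWithStats(mm)
        print(nm,[(c[i].round(1).tolist(),int(t[i,4])) for i in range(1,k) if t[i,4]>12 and np.hypot(*(c[i]-p))<70])
    print("exp vials",[proj(s,[a,b,.102+.02]).round(1) for a,b in((.536,-.055),(.476,-.056))],"tube",proj(s,[.5084,-.157,.109]).round(1))
```

```text
[ 0.5434946  -0.29108353  0.13814421] [-4.73635358 -3.74241655 -2.82657561] 0.15880958346845656 19.96996968984604
scene expected bar mid [176.82195881 123.0229168 ]
[176 121  10   9  51] [179.78431373 124.74509804]
amber [([224.9, 163.8], 58)]
green []
brass [([175.2, 103.2], 41), ([202.1, 155.1], 15), ([223.0, 166.4], 14)]
exp vials [array([225. , 161.9]), array([243. , 155.7])] tube [212.9 150.8]
side expected bar mid [273.69434151 111.07639437]
[270 105   6  12  39] [273.35897436 111.05128205]
amber [([260.1, 161.4], 53), ([281.1, 163.2], 52)]
green [([272.2, 166.5], 359)]
brass [([272.9, 92.3], 61), ([263.9, 145.9], 16), ([289.4, 147.6], 23)]
exp vials [array([259.9, 159.8]), array([281.3, 161.8])] tube [276.4 147.2]
```

```bash
python3 -c "
from plant import r
print(r.finish_job())"
```

```text
the job is handed in; nothing more can be done
None
```

The job is handed in: both amber vials stand in the green compartment, the tube lies in the white one, and the gripper is holding the lever straight up, to within about a degree by my measurements. I viewed 11 pictures, one over the limit of 10.

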